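Bare the edge of an inlaid octagonal panel for banding

TASK

The octagonal panel on the ledge is to get its edge banding. With the fingertips, push the stop bolt at the panel's end of the ledge all the way back by its knob, then push the panel along the ledge over that end until it overhangs by about 35 mm, lying flat and square to the ledge. Only push: do not lift the panel, and leave the rectangular panel, the other stop and everything else on the bench alone.

Things in the scene. Friction and masses are not known exactly. Their poses are not given: they have to be found in the camera images.
- ledge: Fixed dark wooden ledge (raised board), 460 mm long along its y axis, 40 mm high. Origin: on the bench, under the middle of the panels' lane; z up, y along the ledge (its ends are at y = +230 and -230 mm), x points away from the robot. The board reaches from x = -85 to +130 mm. A medium-brown fence strip 14 mm high above the board runs along the near side, its inner face at x = -68 mm; the panels lie beside it. It stands turned by up to 0.2 rad.
- octagon: Loose regular octagonal wooden panel with inlaid star, 120 mm across flats, 8 mm thick, about 100 g. Origin: centre of its underside; z up; its x and y axes each pass through the middle of two opposite flat sides (each side is 50 mm long) and lie nearly along the ledge's x and y at the start. It lies on the ledge's left half (ledge y > 0) or right half (y < 0), 105 to 140 mm from the ledge's middle.
- rectangle: Loose rectangular wooden panel with the same inlay, 120 mm (x) by 100 mm (y), 8 mm thick. Origin: centre of its underside. It lies on the other half of the ledge. To be left alone.
- stop_left (a joint): Slide bolt across the left end of the ledge (at ledge y = +215 mm): 0 = fully in, blocks the panel; 0.080 m = fully back, clear of the panel. It moves along the ledge's +x, away from the robot, slides with about 1.5 N of friction and stays where it is left. Starts between 0 and 0.012. The bar is 16 mm wide along y and 15 mm high; its near end stands at ledge x = joint value.
- stop_right (a joint): The same slide bolt at the right end (ledge y = -215 mm), with the same values.
- knob_left (a point): Centre of the left bolt's knob: an upright steel pin, diameter 14 mm, standing on the bar; it spans 12 mm above and below this point (so from 15 to 39 mm above the ledge's top). Moves with the bolt; at ledge x = 15 mm + joint value.
- knob_right (a point): The same point of the right bolt's knob.
- sanding_block: Cork sanding block, 30 x 75 mm, 22 mm high, loose, on the far strip of the ledge. Bystander, to be left alone.
- tin: Round closed metal tin, diameter 58 mm, 42 mm high, loose, off the right end of the ledge. Bystander, to be left alone.
- mallet: Hammer lying on the bench beyond the ledge. Bystander, to be left alone.
- chisel: Slim hand tool lying on the bench, off the left end of the ledge. Bystander, to be left alone.
- glue: White glue bottle, diameter 54 mm, 130 mm high, standing far right. Bystander, to be left alone.
- jar: Amber glass jar, diameter 68 mm, 85 mm high, standing far left. Bystander, to be left alone.
There are look-alikes about, which are no part of the job. Leave any blue, green or red look-alike of the octagon alone.

How it is judged:
By the outcome, as a careful person would: the job done as asked, in the order asked, and still so for the second after the job is handed in, with the robot touching nothing.
It also fails if it takes over 42 s, if anything falls off the work surface, if the arm or the gripper's body presses on something with over 40 N, if the wrist force passes 120 N, or if a joint passes its speed limit or range.

ROBOT

A 6-joint arm with a two-finger parallel gripper is mounted at the origin on the work surface. World frame = base frame: x ahead of the robot, y to its left, z up, the work surface at z = 0. Lengths are in m, angles in degrees, forces in N, time in s.
With the tool pointing down it reaches from about 0.35 to 0.875 m from the base axis. Payload 4.2 kg.
Tool frame: the origin (TCP) lies on the centre line of the jaws, within the pads' length; the fingertips stand 17 mm ahead of it and the grasp point (between the pads) lies 2 mm behind it (env.tcp_to_tips is the z of the fingertips in the tool frame, in m); z points along the fingers, y is the line along which they close (so a half turn about z gives the same grasp; the last joint's range is limited). The gripper opens to 87 mm and grips with 3 to 60 N. Pads are 19 mm wide; open, the fingers measure 117 mm over their backs; the gripper's body (75 mm by 190 mm) begins 51 mm behind the grasp point.
Start: joints at [-55.944, 22.042, 0.453, 0, -68.411, -14.817], TCP at [0.206, -0.59, 0.24] pointing down, gripper open.
Joint ranges: [-179.83, 179.83], [-69.29, 118.12], [-61.27, 80.66], [-181.25, 117.63], [-171.15, -9.14], [-177.46, 177.46]. Speed limits (degrees/s): [159.86, 159.86, 180, 180, 180, 180].

INTERFACE

Orientations are given as [roll, pitch, yaw] about the fixed x, y, z axes, in that order (R = Rz(yaw) Ry(pitch) Rx(roll)).
In Python, from station import telemetry, vision, env, nets gives the robot as it stands.
- The arm moves only by the shell command python3 -m jog 'ROWS'. ROWS is JSON, a list of rows, each an object of numbers: "x", "y", "z": the shift along the tool's x, y, z each as a share of 100 mm, from -1 to 1; "wx", "wy", "wz": the turn, a rotation vector about the tool's x, y, z each as a share of 0.5 rad, from -1 to 1; "hand": the opening, from -1 (shut) to 1 (fully open), so that 0 is half open. A call has exactly 5 rows; each row shifts and turns the commanded pose from where the row before left it, along the tool's axes as they then stand; what a row does not reach is not made up. A row lasts 1/8 s, in which the tool goes at most 62.5 mm and 10.7 degrees, less where a joint would pass 70% of its speed; a pose out of reach is approached as far as the arm can. A call with a number of a shift or a turn outside -1 to 1 is refused whole. A call with a gripper value outside its range is refused whole. The fingers move at their own pace and stop on an object; the grip force is fixed at half the most. Time passes only in rows, so rows that do not move let the fingers close, or fill a call up. It gives the time, the measured TCP pose, the force, the opening and the grip force at its end, in the units of the state.
- telemetry.get_state(): the state, without advancing time (a new reading comes with each control period).
- vision.camera(name): name is "scene" or "top"; returns a dict with "img" (420x560x3 uint8, red, green, blue), "range_z" (420x560 float32, m along the optical axis (not along the pixel's ray), 0 where there is no reading), "fx", "fy", "cx", "cy" (pixels), "R" (3x3) and "t" (3): a world point X has camera coordinates R X + t. Camera axes: x right, y down, z forward; pixel columns grow to the right and rows downward; lengths in m; the calibration is good to about 2 mm. A picture is of the moment at which its call begins.
- env.hand_in(): hands the job in; it is judged then, once.
Trained networks look in a picture, given as the dict that the camera call returned (one of the last four; its "shot" number tells which), for a name from the list of things; names that differ only in an ending like _2 or _b are one class to them, and where a whole thing is asked for, a point or a joint stands for the part that bears it (a point fixed in the world has none). Each returns a list of dicts, best first, with "conf" (0 to 1); they miss things now and then, are a little off and sometimes report something else, mostly with a low value. They report only what shows in the picture. A call takes as long as a camera call. They do not tell look-alikes from the thing itself.
- nets.recognise(picture, target): "point" ([column, row] as shares, 0 to 1, of the picture: columns of its width, rows of its height, amid what is visible of it).
The state is a dict: "time": time; "joints": joint angles; "qd": joint speeds; "effort": joint torques, N m; "tcp_pos": TCP position; "eef_rot": TCP orientation; "wrist_force": force on the tool from outside, world axes, zero at the start; "ft_torque": the same for the moment, N m; "grip_width": finger opening in m; "grasp_force": force on a finger pad.
Only numpy, scipy, OpenCV 4.12 (cv2) and the standard library are available. Lean on these libraries where they do the work, as an engineer would, in place of code of your own. Each camera call takes 0.05 s, during which the arm holds its last target. There are 200 camera calls.

## Working session

There is one attempt and no reset: what is moved stays moved. The work goes in short steps, Python scripts to look and compute and a shell command to move; the robot and the scene stay as the last step left them, time stands still between calls to the robot, and variables do not carry over. Pictures are saved under pics/ and viewed, at most 10 in all, crops included, and the job is handed in when it is done.

```bash
mkdir -p pics
cat > h.py <<'E'
import numpy as np, cv2
from station import telemetry, vision, env, nets
def px2w(c,u,v,z=None):
    r=np.array([(u-c['cx'])/c['fx'],(v-c['cy'])/c['fy'],1.0]);R=np.array(c['R']);t=np.array(c['t'])
    o=-R.T@t; d=R.T@r
    s=c['range_z'][int(round(v)),int(round(u))] if z is None else (z-o[2])/d[2]
    return o+s*d
def save(c,n,k=1.4): cv2.imwrite(n,cv2.resize(c['img'][:,:,::-1],None,fx=k,fy=k))
E
python3 - <<'E'
from h import *
for cam in ('top','scene'):
    c=vision.camera(cam); save(c,f'pics/{cam}0.png')
    for n in ['ledge','octagon','rectangle','knob_left','knob_right','stop_left','stop_right','tin','chisel','sanding_block']:
        for r in nets.recognise(c,n)[:3]:
            u,v=r['point'][0]*560,r['point'][1]*420
            print(cam,n,round(r['conf'],2),round(u),round(v),np.round(px2w(c,u,v),3))
print(telemetry.get_state())
E
```

```text
top ledge 0.78 300 191 [ 0.556 -0.048  0.042]
top ledge 0.52 368 179 [ 0.589 -0.263  0.061]
top octagon 0.96 416 274 [ 0.289 -0.416  0.01 ]
top octagon 0.95 339 198 [ 0.532 -0.169  0.054]
top octagon 0.75 192 157 [0.68  0.31  0.009]
top rectangle 0.86 265 204 [0.515 0.065 0.049]
top knob_left 0.77 233 195 [0.545 0.166 0.057]
top knob_right 0.68 368 175 [ 0.603 -0.265  0.055]
top knob_right 0.23 309 172 [ 0.615 -0.074  0.067]
top stop_left 0.46 233 193 [0.551 0.169 0.052]
top stop_right 0.42 415 225 [0.326 0.005 1.454]
top tin 0.63 417 225 [ 0.444 -0.421  0.035]
top chisel 0.54 159 242 [0.398 0.406 0.028]
top sanding_block 0.6 305 175 [0.326 0.005 1.454]
scene ledge 0.87 272 232 [ 0.58  -0.091  0.042]
scene octagon 0.84 391 220 [0.702 0.289 0.012]
scene octagon 0.72 239 234 [ 0.545 -0.186  0.051]
scene octagon 0.66 207 211 [ 0.321 -0.192  0.014]
scene rectangle 0.91 300 208 [0.528 0.05  0.051]
scene knob_left 0.48 328 200 [0.541 0.153 0.052]
scene knob_right 0.5 222 249 [ 0.596 -0.263  0.059]
scene stop_left 0.57 323 250 [ 0.718 -0.001  0.023]
scene stop_left 0.56 329 200 [0.543 0.154
[... 281 characters left out ...]
 0.633 -0.092  0.065]
{'time': 1.1, 'joints': array([-5.59431565e+01,  2.20392734e+01,  4.52044100e-01, -2.37354530e-04,
       -6.84120916e+01, -1.48166186e+01]), 'qd': array([ 0.03945755, -0.02125889, -0.00404795,  0.00684265,  0.0161796 ,
        0.08101041]), 'effort': array([ 2.55223031e-04, -3.90483820e+01,  1.87624222e+01,  4.22456279e+00,
        1.54978054e-02, -3.03327624e-05]), 'tcp_pos': array([ 0.20596595, -0.59005201,  0.23957085]), 'eef_rot': array([-1.79999400e+02,  3.87020759e-04, -1.60759862e+02]), 'wrist_force': array([ 0.1461806 , -0.15717096,  0.13099068]), 'ft_torque': array([-0.00172134, -0.00763138,  0.00847142]), 'grasp_force': 0.0, 'grip_width': 0.08696309267110294}
```

Run:
```python
import cv2
a=cv2.imread('pics/top0.png'); a=cv2.resize(a,(560,420),interpolation=cv2.INTER_AREA)
cv2.imwrite('pics/topc.png',cv2.resize(a[130:290,190:450],None,fx=3,fy=3,interpolation=cv2.INTER_CUBIC))
```

```text
(no output)
```

View pics/topc.png

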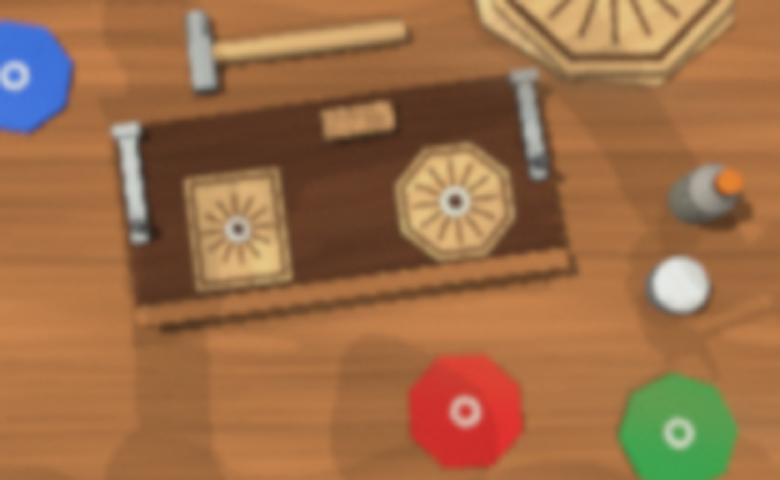

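View pics/scene0.png

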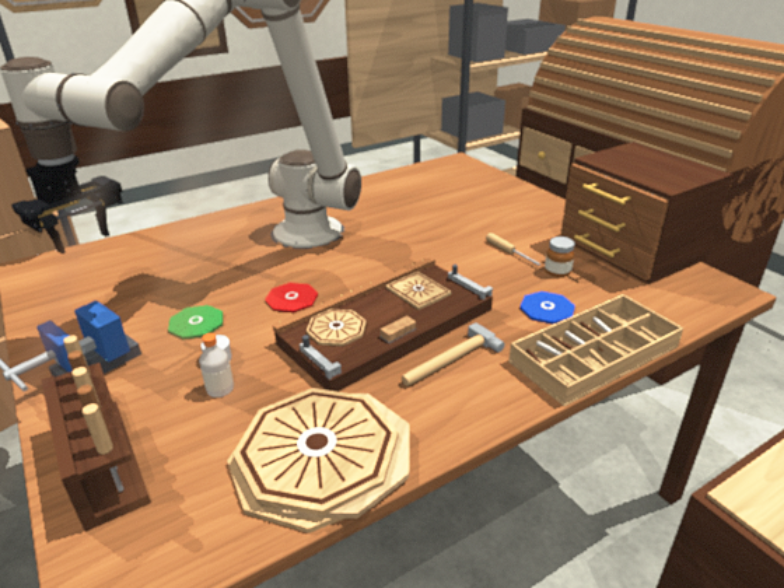

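```bash
cat >> h.py <<'E'
def cloud(c):
    v,u=np.mgrid[:420,:560];z=c['range_z'];P=np.stack([(u-c['cx'])/c['fx']*z,(v-c['cy'])/c['fy']*z,z],-1)
    return (P-np.array(c['t']))@np.array(c['R'])
def ledgefit():
    for cam in ('top','scene'):
        c=vision.camera(cam);P=cloud(c)
        m=(c['range_z']>0)&(P[...,2]>.03)&(P[...,2]<.058)&(P[...,0]>.38)&(P[...,0]<.75)&(P[...,1]>-.32)&(P[...,1]<.25)
        m=cv2.morphologyEx(m.astype(np.uint8),cv2.MORPH_OPEN,np.ones((5,5)))
        n,l,s,_=cv2.connectedComponentsWithStats(m);k=1+np.argmax(s[1:,4]);m=l==k
        print(cam,cv2.minAreaRect((P[m][:,:2]*1000).astype(np.float32)),'z',np.median(P[m][:,2]))
E
python3 - <<'E'
from h import *
ledgefit()
c=vision.camera('top')
P=cloud(c);hsv=cv2.cvtColor(c['img'],cv2.COLOR_RGB2HSV)
for (u,v) in [(339,198),(369,188),(330,190),(345,205),(300,200)]: print(u,v,hsv[v,u],c['img'][v,u],np.round(P[v,u],4))
E
```

```text
top ((544.6309204101562, -53.62825012207031), (219.1906280517578, 460.67529296875), 7.162664413452148) z 0.04264176282185647
scene ((543.2684326171875, -54.976470947265625), (224.60873413085938, 462.8469543457031), 6.986865043640137) z 0.04328664313565994
339 198 [ 23  30 180] [180 175 159] [ 0.531  -0.1698  0.0561]
369 188 [ 48   8 156] [153 156 151] [ 0.5618 -0.2658  0.0586]
330 190 [ 20 109 222] [222 189 127] [ 0.558  -0.1423  0.0507]
345 205 [ 17 119 217] [217 173 116] [ 0.5093 -0.1893  0.0488]
300 200 [ 11 155 102] [102  62  40] [ 0.5279 -0.0461  0.042 ]
```

```bash
cat >> h.py <<'E'
A=np.radians(7.1);O=np.array([.5217,-.0573]);LX=np.array([np.cos(A),np.sin(A)]);LY=np.array([-np.sin(A),np.cos(A)])
def led(p): d=np.asarray(p)[...,:2]-O; return np.stack([d@LX,d@LY],-1)*1000
def tcp():
    s=telemetry.get_state(); print('t',round(s['time'],2),'tcp ledge mm',np.round(led(s['tcp_pos']),1),'z',round(s['tcp_pos'][2]*1000,1),'rot',np.round(s['eef_rot'],2),'F',np.round(s['wrist_force'],1),'w',round(s['grip_width'],4))
def panels(cam='top'):
    c=vision.camera(cam);hsv=cv2.cvtColor(c['img'],cv2.COLOR_RGB2HSV);v,u=np.mgrid[:420,:560]
    R=np.array(c['R']);o=-R.T@np.array(c['t']);r=np.stack([(u-c['cx'])/c['fx'],(v-c['cy'])/c['fy'],np.ones(u.shape)],-1)@R
    W=o+r*((.048-o[2])/r[...,2])[...,None];L=led(W)
    m=(hsv[...,2]>150)&(L[...,0]>-66)&(L[...,0]<75)&(abs(L[...,1])<275)&(cloud(c)[...,2]<.06)&(cloud(c)[...,2]>.04)
    n,l,s,_=cv2.connectedComponentsWithStats(m.astype(np.uint8))
    for k in range(1,n):
        if s[k,4]>200:
            h=cv2.convexHull(L[l==k].astype(np.float32));M=cv2.moments(h)
            q=h[:,0]; e=[q[:,0].min(),q[:,0].max(),q[:,1].min(),q[:,1].max()]
            print(cam,'panel',s[k,4],'c',round(M['m10']/M['m00'],1),round(M['m01']/M['m00'],1),'ext',np.round(e,1),'rect',cv2.minAreaRect(h))
    return c
E
python3 - <<'E'
from h import *
panels();panels('scene');tcp()
E
python3 -m jog '[{"wz":-0.272,"hand":-1},{"wz":-0.272,"hand":-1},{"wz":-0.272,"hand":-1},{"wz":-0.272,"hand":-1},{"wz":-0.272,"hand":-1}]'
python3 -m jog '[{"wz":-0.272,"hand":-1},{"wz":-0.272,"hand":-1},{"wz":-0.272,"hand":-1},{"wz":-0.272,"hand":-1},{"wz":-0.272,"hand":-1}]'
python3 -c "from h import *;tcp()"
```

```text
top panel 1143 c -0.7 -121.1 ext [ -61.6   59.2 -182.   -60.4] rect ((-0.3831825256347656, -121.04118347167969), (120.46869659423828, 120.86661529541016), 44.664695739746094)
top panel 1007 c 2.0 110.0 ext [-59.6  60.9  62.1 160.8] rect ((0.658050537109375, 111.48628997802734), (99.12884521484375, 119.87303924560547), 89.52592468261719)
scene panel 650 c 1.8 112.6 ext [-62.   65.3  59.7 166.2] rect ((1.8209991455078125, 112.68972778320312), (105.87979888916016, 127.31871032714844), 89.15035247802734)
scene panel 826 c -0.2 -120.3 ext [ -63.9   65.  -183.   -57.5] rect ((-0.47434568405151367, -120.78263854980469), (124.65840911865234, 126.76717376708984), 42.36209487915039)
t 1.35 tcp ledge mm [-379.2 -489.7] z 239.5 rot [ 180.     -0.   -160.76] F [-1.3  0.5 -0.1] w 0.087
t 1.35 tcp ledge mm [-379.2 -489.7] z 239.5 rot [ 180.     -0.   -160.76] F [-1.3  0.5 -0.1] w 0.087schema error: expected keys x, y, z, wx, wy, wz, hand
schema error: expected keys x, y, z, wx, wy, wz, hand
```

```bash
python3 -m jog '[{"x":0,"y":0,"z":0,"wx":0,"wy":0,"wz":-0.272,"hand":-1},{"x":0,"y":0,"z":0,"wx":0,"wy":0,"wz":-0.272,"hand":-1},{"x":0,"y":0,"z":0,"wx":0,"wy":0,"wz":-0.272,"hand":-1},{"x":0,"y":0,"z":0,"wx":0,"wy":0,"wz":-0.272,"hand":-1},{"x":0,"y":0,"z":0,"wx":0,"wy":0,"wz":-0.272,"hand":-1}]'
python3 -m jog '[{"x":0,"y":0,"z":0,"wx":0,"wy":0,"wz":-0.272,"hand":-1},{"x":0,"y":0,"z":0,"wx":0,"wy":0,"wz":-0.272,"hand":-1},{"x":0,"y":0,"z":0,"wx":0,"wy":0,"wz":-0.272,"hand":-1},{"x":0,"y":0,"z":0,"wx":0,"wy":0,"wz":-0.272,"hand":-1},{"x":0,"y":0,"z":0,"wx":0,"wy":0,"wz":-0.272,"hand":-1}]'
python3 -c "from h import *;tcp()"
```

```text
time: 1.98
tcp_pos: [0.206, -0.59, 0.2395]
eef_rot: [180.0, 0.0, -121.5]
wrist_force: [0.3, -0.1, 0.1]
grip_width: 0.045
grasp_force: 0.0
time: 2.6
tcp_pos: [0.206, -0.5901, 0.2395]
eef_rot: [180.0, 0.0, -82.6]
wrist_force: [-0.3, 0.6, 0.5]
grip_width: 0.0015
grasp_force: 0.0
t 2.6 tcp ledge mm [-379.2 -489.7] z 239.5 rot [180.     0.   -82.58] F [-0.3  0.6  0.5] w 0.0015
```

```bash
python3 -m jog '[{"x":-0.276,"y":-0.339,"z":0,"wx":0,"wy":0,"wz":0,"hand":-1},{"x":-0.276,"y":-0.339,"z":0,"wx":0,"wy":0,"wz":0,"hand":-1},{"x":-0.276,"y":-0.339,"z":0,"wx":0,"wy":0,"wz":0,"hand":-1},{"x":-0.276,"y":-0.339,"z":0,"wx":0,"wy":0,"wz":0,"hand":-1},{"x":-0.276,"y":-0.339,"z":0,"wx":0,"wy":0,"wz":0,"hand":-1}]'
python3 -m jog '[{"x":-0.276,"y":-0.339,"z":0,"wx":0,"wy":0,"wz":0,"hand":-1},{"x":-0.276,"y":-0.339,"z":0,"wx":0,"wy":0,"wz":0,"hand":-1},{"x":-0.276,"y":-0.339,"z":0,"wx":0,"wy":0,"wz":0,"hand":-1},{"x":-0.276,"y":-0.339,"z":0,"wx":0,"wy":0,"wz":0,"hand":-1},{"x":-0.276,"y":-0.339,"z":0,"wx":0,"wy":0,"wz":0,"hand":-1}]'
python3 -c "from h import *;tcp()"
```

```text
time: 3.22
tcp_pos: [0.3578, -0.431, 0.2397]
eef_rot: [-180.0, -0.0, -82.8]
wrist_force: [0.4, 0.1, -0.0]
grip_width: 0.0005
grasp_force: 0.0
time: 3.85
tcp_pos: [0.5088, -0.2728, 0.2398]
eef_rot: [-180.0, -0.0, -82.8]
wrist_force: [0.4, 0.2, -0.5]
grip_width: 0.0002
grasp_force: 0.0
t 3.85 tcp ledge mm [ -39.4 -212.3] z 239.8 rot [-1.7998e+02 -1.0000e-02 -8.2830e+01] F [ 0.4  0.2 -0.5] w 0.0002
```

```bash
python3 -m jog '[{"x":0.025,"y":0,"z":0.4,"wx":0,"wy":0,"wz":0,"hand":-1},{"x":0,"y":0,"z":0.4,"wx":0,"wy":0,"wz":0,"hand":-1},{"x":0,"y":0,"z":0.4,"wx":0,"wy":0,"wz":0,"hand":-1},{"x":0,"y":0,"z":0.3,"wx":0,"wy":0,"wz":0,"hand":-1},{"x":0,"y":0,"z":0.1,"wx":0,"wy":0,"wz":0,"hand":-1}]'
python3 - <<'E'
from h import *
tcp();c=vision.camera('scene')
cv2.imwrite('pics/s1.png',cv2.resize(c['img'][170:320,140:360,::-1],None,fx=3.5,fy=3.5,interpolation=cv2.INTER_CUBIC))
E
```

```text
time: 4.47
tcp_pos: [0.5072, -0.2762, 0.0777]
eef_rot: [179.8, 0.1, -82.8]
wrist_force: [0.3, -0.3, -0.1]
grip_width: 0.0004
grasp_force: 0.0
t 4.47 tcp ledge mm [ -41.4 -215.4] z 77.7 rot [ 1.798e+02  8.000e-02 -8.285e+01] F [ 0.3 -0.3 -0.1] w 0.0004
```

View pics/s1.png

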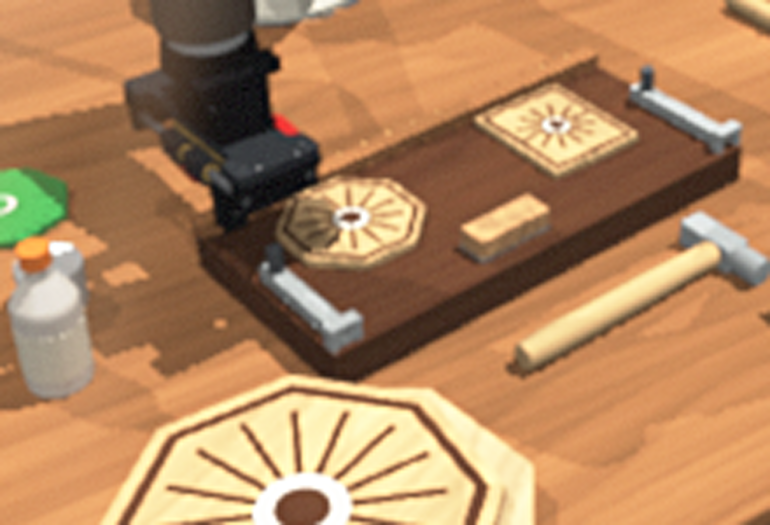

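```bash
python3 -m jog '[{"x":0,"y":-0.12,"z":0,"wx":0,"wy":0,"wz":0,"hand":-1},{"x":0,"y":-0.12,"z":0,"wx":0,"wy":0,"wz":0,"hand":-1},{"x":0,"y":-0.12,"z":0,"wx":0,"wy":0,"wz":0,"hand":-1},{"x":0,"y":-0.12,"z":0,"wx":0,"wy":0,"wz":0,"hand":-1},{"x":0,"y":-0.12,"z":0,"wx":0,"wy":0,"wz":0,"hand":-1}]'
python3 -m jog '[{"x":0,"y":-0.1,"z":0,"wx":0,"wy":0,"wz":0,"hand":-1},{"x":0,"y":-0.1,"z":0,"wx":0,"wy":0,"wz":0,"hand":-1},{"x":0,"y":-0.08,"z":0,"wx":0,"wy":0,"wz":0,"hand":-1},{"x":0,"y":-0.06,"z":0,"wx":0,"wy":0,"wz":0,"hand":-1},{"x":0,"y":0,"z":0,"wx":0,"wy":0,"wz":0,"hand":-1}]'
python3 - <<'E'
from h import *
tcp();c=vision.camera('scene')
cv2.imwrite('pics/s2.png',cv2.resize(c['img'][170:320,140:360,::-1],None,fx=3.5,fy=3.5,interpolation=cv2.INTER_CUBIC))
E
```

```text
time: 5.15
tcp_pos: [0.5681, -0.2688, 0.0797]
eef_rot: [179.9, 0.0, -82.8]
wrist_force: [-2.0, -0.6, 1.3]
grip_width: 0.0002
grasp_force: 0.9
time: 5.78
tcp_pos: [0.6024, -0.2646, 0.0794]
eef_rot: [-179.9, -0.0, -82.8]
wrist_force: [0.1, 1.2, 0.8]
grip_width: 0.0007
grasp_force: 0.0
t 5.78 tcp ledge mm [  54.4 -215.7] z 79.4 rot [-1.7993e+02 -2.0000e-02 -8.2820e+01] F [0.1 1.2 0.8] w 0.0007
```

View pics/s2.png

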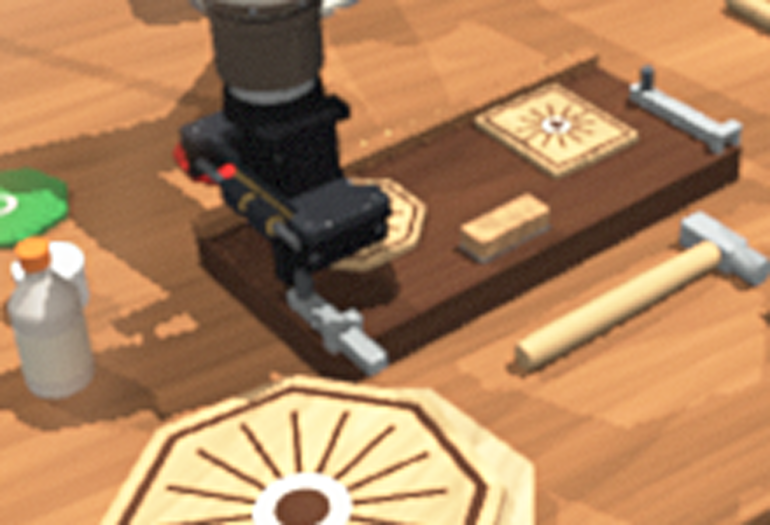

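```bash
python3 -m jog '[{"x":0,"y":-0.04,"z":0,"wx":0,"wy":0,"wz":0,"hand":-1},{"x":0,"y":-0.04,"z":0,"wx":0,"wy":0,"wz":0,"hand":-1},{"x":0,"y":-0.03,"z":0,"wx":0,"wy":0,"wz":0,"hand":-1},{"x":0,"y":-0.03,"z":0,"wx":0,"wy":0,"wz":0,"hand":-1},{"x":0,"y":-0.03,"z":0,"wx":0,"wy":0,"wz":0,"hand":-1}]'
python3 -m jog '[{"x":0,"y":-0.03,"z":0,"wx":0,"wy":0,"wz":0,"hand":-1},{"x":0,"y":-0.02,"z":0,"wx":0,"wy":0,"wz":0,"hand":-1},{"x":0,"y":0,"z":0,"wx":0,"wy":0,"wz":0,"hand":-1},{"x":0,"y":0,"z":0,"wx":0,"wy":0,"wz":0,"hand":-1},{"x":0,"y":0,"z":0,"wx":0,"wy":0,"wz":0,"hand":-1}]'
python3 -c "from h import *;tcp()"
```

```text
time: 6.45
tcp_pos: [0.6185, -0.2626, 0.0795]
eef_rot: [180.0, 0.0, -82.8]
wrist_force: [-1.6, 0.7, 0.3]
grip_width: 0.0004
grasp_force: 0.8
time: 7.08
tcp_pos: [0.6237, -0.262, 0.0797]
eef_rot: [-179.9, -0.0, -82.8]
wrist_force: [0.1, -0.7, 0.2]
grip_width: -0.0
grasp_force: 0.1
t 7.08 tcp ledge mm [  75.9 -215.7] z 79.7 rot [-1.7995e+02 -2.0000e-02 -8.2830e+01] F [ 0.1 -0.7  0.2] w -0.0
```

Not yet at the end stop (no force rise); keep nudging.

```bash
python3 -m jog '[{"x":0,"y":-0.02,"z":0,"wx":0,"wy":0,"wz":0,"hand":-1},{"x":0,"y":-0.02,"z":0,"wx":0,"wy":0,"wz":0,"hand":-1},{"x":0,"y":-0.02,"z":0,"wx":0,"wy":0,"wz":0,"hand":-1},{"x":0,"y":0,"z":0,"wx":0,"wy":0,"wz":0,"hand":-1},{"x":0,"y":0,"z":0,"wx":0,"wy":0,"wz":0,"hand":-1}]'
python3 - <<'E'
from h import *
tcp();c=vision.camera('top');P=cloud(c);L=led(P)
# bar / knob extents at right end
m=(abs(L[...,1]+215)<9)&(P[...,2]>.05)&(P[...,2]<.085)&(L[...,0]>-20)&(L[...,0]<260)
q=np.c_[L[m],P[m][:,2]*1000];q=q[np.argsort(q[:,0])];print(np.round(q,0).tolist())
E
```

```text
time: 7.7
tcp_pos: [0.6289, -0.2613, 0.0796]
eef_rot: [180.0, 0.0, -82.8]
wrist_force: [-2.5, 0.9, 2.3]
grip_width: 0.0004
grasp_force: 1.7
t 7.7 tcp ledge mm [  81.1 -215.7] z 79.6 rot [ 1.7995e+02  1.0000e-02 -8.2840e+01] F [-2.5  0.9  2.3] w 0.0004
[[97.0, -206.0, 72.0]]
```

```bash
python3 -m jog '[{"x":0,"y":-0.02,"z":0,"wx":0,"wy":0,"wz":0,"hand":-1},{"x":0,"y":-0.02,"z":0,"wx":0,"wy":0,"wz":0,"hand":-1},{"x":0,"y":0,"z":0,"wx":0,"wy":0,"wz":0,"hand":-1},{"x":0,"y":0,"z":0,"wx":0,"wy":0,"wz":0,"hand":-1},{"x":0,"y":0,"z":0,"wx":0,"wy":0,"wz":0,"hand":-1}]'
python3 - <<'E'
from h import *
tcp();c=vision.camera('scene')
cv2.imwrite('pics/s3.png',cv2.resize(c['img'][210:310,180:320,::-1],None,fx=5,fy=5,interpolation=cv2.INTER_CUBIC))
E
```

```text
time: 8.38
tcp_pos: [0.6292, -0.2612, 0.0796]
eef_rot: [179.5, 0.1, -82.9]
wrist_force: [-10.7, 0.1, 7.0]
grip_width: 0.0004
grasp_force: 5.5
t 8.38 tcp ledge mm [  81.4 -215.6] z 79.6 rot [ 1.7948e+02  1.1000e-01 -8.2890e+01] F [-10.7   0.1   7. ] w 0.0004
```

View pics/s3.png

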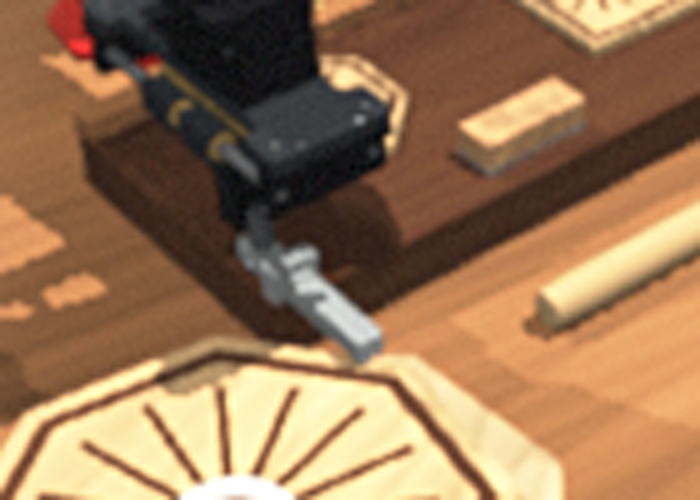

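```bash
python3 -m jog '[{"x":0,"y":0.2,"z":0,"wx":0,"wy":0,"wz":0,"hand":-1},{"x":0,"y":0.15,"z":0,"wx":0,"wy":0,"wz":0,"hand":-1},{"x":0,"y":0,"z":-0.3,"wx":0,"wy":0,"wz":0,"hand":-1},{"x":0,"y":0,"z":-0.3,"wx":0,"wy":0,"wz":0,"hand":-0.54},{"x":0,"y":0,"z":0,"wx":0,"wy":0,"wz":0,"hand":-0.54}]'
python3 -m jog '[{"x":-0.391,"y":0.102,"z":0,"wx":0,"wy":0,"wz":0,"hand":-0.54},{"x":-0.391,"y":0.102,"z":0,"wx":0,"wy":0,"wz":0,"hand":-0.54},{"x":-0.391,"y":0.102,"z":0,"wx":0,"wy":0,"wz":0,"hand":-0.54},{"x":-0.391,"y":0.102,"z":0,"wx":0,"wy":0,"wz":0,"hand":-0.54},{"x":-0.391,"y":0.102,"z":0,"wx":0,"wy":0,"wz":0,"hand":-0.54}]'
python3 - <<'E'
from h import *
tcp();c=panels();panels('scene')
save(c,'pics/t4.png')
P=cloud(c);L=led(P)
m=(abs(L[...,1]+215)<9)&(P[...,2]>.05)&(P[...,2]<.085)&(L[...,0]>-20)&(L[...,0]<260)
q=L[m];print('bar near end x',np.sort(q[:,0])[:6].round(0), q[:,1].mean())
E
```

```text
time: 9.05
tcp_pos: [0.6009, -0.2656, 0.1429]
eef_rot: [-179.6, -0.2, -82.8]
wrist_force: [0.1, 0.3, -0.0]
grip_width: 0.0133
grasp_force: 0.0
time: 9.68
tcp_pos: [0.5229, -0.0762, 0.1387]
eef_rot: [-180.0, 0.0, -82.8]
wrist_force: [0.7, -0.4, -0.8]
grip_width: 0.0201
grasp_force: 0.0
t 9.68 tcp ledge mm [ -1.1 -18.9] z 138.7 rot [-1.800e+02  2.000e-02 -8.285e+01] F [ 0.7 -0.4 -0.8] w 0.0201
top panel 225 c 23.9 -154.1 ext [  -7.7   58.5 -182.3 -124.1] rect ((23.564250946044922, -157.87835693359375), (70.01971435546875, 45.310943603515625), 55.28587341308594)
top panel 256 c -26.0 83.8 ext [-59.2   6.1  61.6 106.5] rect ((-26.054149627685547, 84.84434509277344), (44.775047302246094, 64.93395233154297), 86.66156768798828)
scene panel 655 c 2.1 113.2 ext [-62.   67.1  59.7 168. ] rect ((2.620380401611328, 113.92696380615234), (108.41067504882812, 128.79742431640625), 89.3726806640625)
scene panel 480 c 4.2 -127.1 ext [ -50.3   63.6 -183.4  -70.2] rect ((2.9779014587402344, -127.29167175292969), (102.50074005126953, 117.66343688964844), 42.35738754272461)
bar near end x [54. 82. 84. 84. 84. 85.] -213.572251180898
```

```bash
python3 -m jog '[{"x":0,"y":0,"z":0.3,"wx":0,"wy":0,"wz":0,"hand":-0.54},{"x":0,"y":0,"z":0.3,"wx":0,"wy":0,"wz":0,"hand":-0.54},{"x":0,"y":0,"z":0.13,"wx":0,"wy":0,"wz":0,"hand":-0.54},{"x":0,"y":0,"z":0.02,"wx":0,"wy":0,"wz":0,"hand":-0.54},{"x":0,"y":0,"z":0,"wx":0,"wy":0,"wz":0,"hand":-0.54}]'
python3 -c "from h import *;tcp()"
```

```text
time: 10.4
tcp_pos: [0.5243, -0.0776, 0.0651]
eef_rot: [-179.9, -0.0, -82.8]
wrist_force: [0.1, -0.8, 0.4]
grip_width: 0.0197
grasp_force: 0.0
t 10.4 tcp ledge mm [  0.1 -20.5] z 65.1 rot [-1.7991e+02 -1.0000e-02 -8.2840e+01] F [ 0.1 -0.8  0.4] w 0.0197
```

```bash
python3 -m jog '[{"x":0,"y":0,"z":0.045,"wx":0,"wy":0,"wz":0,"hand":-0.54},{"x":0.05,"y":0,"z":0,"wx":0,"wy":0,"wz":0,"hand":-0.54},{"x":0.1,"y":0,"z":0,"wx":0,"wy":0,"wz":0,"hand":-0.54},{"x":0.1,"y":0,"z":0,"wx":0,"wy":0,"wz":0,"hand":-0.54},{"x":0.05,"y":0,"z":0,"wx":0,"wy":0,"wz":0,"hand":-0.54}]'
python3 -m jog '[{"x":0.07,"y":0,"z":0,"wx":0,"wy":0,"wz":0,"hand":-0.54},{"x":0.07,"y":0,"z":0,"wx":0,"wy":0,"wz":0,"hand":-0.54},{"x":0.07,"y":0,"z":0,"wx":0,"wy":0,"wz":0,"hand":-0.54},{"x":0.06,"y":0,"z":0,"wx":0,"wy":0,"wz":0,"hand":-0.54},{"x":0.03,"y":0,"z":0,"wx":0,"wy":0,"wz":0,"hand":-0.54}]'
python3 - <<'E'
from h import *
tcp();panels();c=panels('scene')
cv2.imwrite('pics/s5.png',cv2.resize(c['img'][170:320,140:360,::-1],None,fx=3.5,fy=3.5,interpolation=cv2.INTER_CUBIC))
E
```

```text
time: 11.02
tcp_pos: [0.5274, -0.1082, 0.0601]
eef_rot: [-180.0, -0.0, -82.9]
wrist_force: [-0.0, 0.2, -0.6]
grip_width: 0.0201
grasp_force: 0.0
time: 11.65
tcp_pos: [0.5311, -0.1374, 0.06]
eef_rot: [-180.0, 0.0, -82.9]
wrist_force: [-0.7, 1.7, 0.3]
grip_width: 0.0199
grasp_force: 0.4
t 11.65 tcp ledge mm [ -0.6 -80.6] z 60.0 rot [-180.      0.    -82.85] F [-0.7  1.7  0.3] w 0.0199
scene panel 657 c 2.3 113.1 ext [-62.   65.3  58.3 168. ] rect ((1.8311805725097656, 113.291748046875), (109.69831085205078, 127.23302459716797), 89.3726806640625)
scene panel 458 c 5.1 -156.1 ext [ -49.1   64.3 -210.9  -99. ] rect ((4.589962959289551, -157.40927124023438), (107.21411895751953, 109.90645599365234), 49.56602478027344)
```

View pics/s5.png

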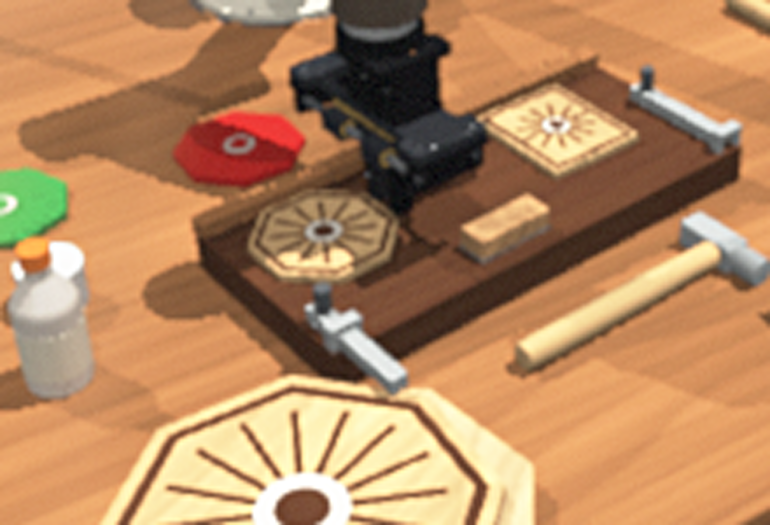

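```bash
python3 -m jog '[{"x":0.05,"y":0,"z":0,"wx":0,"wy":0,"wz":0,"hand":-0.54},{"x":0.06,"y":0,"z":0,"wx":0,"wy":0,"wz":0,"hand":-0.54},{"x":0.06,"y":0,"z":0,"wx":0,"wy":0,"wz":0,"hand":-0.54},{"x":0.06,"y":0,"z":0,"wx":0,"wy":0,"wz":0,"hand":-0.54},{"x":0.06,"y":0,"z":0,"wx":0,"wy":0,"wz":0,"hand":-0.54}]'
python3 -m jog '[{"x":0.06,"y":0,"z":0,"wx":0,"wy":0,"wz":0,"hand":-0.54},{"x":0.05,"y":0,"z":0,"wx":0,"wy":0,"wz":0,"hand":-0.54},{"x":0.04,"y":0,"z":0,"wx":0,"wy":0,"wz":0,"hand":-0.54},{"x":0.03,"y":0,"z":0,"wx":0,"wy":0,"wz":0,"hand":-0.54},{"x":0.02,"y":0,"z":0,"wx":0,"wy":0,"wz":0,"hand":-0.54}]'
python3 -m jog '[{"x":0,"y":0,"z":0,"wx":0,"wy":0,"wz":0,"hand":-0.54},{"x":-0.1,"y":0,"z":0,"wx":0,"wy":0,"wz":0,"hand":-0.54},{"x":-0.4,"y":0,"z":0,"wx":0,"wy":0,"wz":0,"hand":-0.54},{"x":0,"y":0,"z":-0.5,"wx":0,"wy":0,"wz":0,"hand":-0.54},{"x":0,"y":0,"z":-0.5,"wx":0,"wy":0,"wz":0,"hand":-0.54}]'
python3 - <<'E'
from h import *
tcp();panels();panels('scene')
E
```

```text
time: 12.38
tcp_pos: [0.5346, -0.1662, 0.06]
eef_rot: [180.0, 0.0, -82.8]
wrist_force: [0.1, 0.7, 0.3]
grip_width: 0.0197
grasp_force: 0.3
time: 13.0
tcp_pos: [0.5371, -0.1858, 0.06]
eef_rot: [-180.0, 0.0, -82.8]
wrist_force: [0.4, 0.8, -0.5]
grip_width: 0.0203
grasp_force: 0.3
time: 13.62
tcp_pos: [0.5304, -0.1348, 0.1609]
eef_rot: [179.9, -0.0, -82.7]
wrist_force: [0.6, -0.2, 0.4]
grip_width: 0.02
grasp_force: 0.0
t 13.62 tcp ledge mm [ -0.9 -78. ] z 160.9 rot [179.9   -0.   -82.73] F [ 0.6 -0.2  0.4] w 0.02
top panel 318 c 21.4 -226.5 ext [ -14.8   58.7 -258.8 -187. ] rect ((19.040088653564453, -231.37802124023438), (82.54415130615234, 52.87934112548828), 50.854862213134766)
scene panel 663 c 2.0 112.8 ext [-62.9  67.1  58.3 168. ] rect ((2.389385223388672, 113.37808227539062), (109.76384735107422, 129.08319091796875), 88.87663269042969)
scene panel 546 c 4.0 -204.8 ext [ -49.5   63.4 -260.5 -147.5] rect ((3.4232444763183594, -205.2632598876953), (104.11664581298828, 121.4001693725586), 27.531185150146484)
```

```bash
python3 -m jog '[{"x":-0.5,"y":0,"z":0,"wx":0,"wy":0,"wz":0,"hand":-0.54},{"x":-0.5,"y":0,"z":0,"wx":0,"wy":0,"wz":0,"hand":-0.54},{"x":-0.5,"y":0,"z":0,"wx":0,"wy":0,"wz":0,"hand":-0.54},{"x":-0.5,"y":0,"z":0,"wx":0,"wy":0,"wz":0,"hand":-0.54},{"x":-0.3,"y":0,"z":0,"wx":0,"wy":0,"wz":0,"hand":-0.54}]'
python3 - <<'E'
from h import *
tcp();c=panels();panels('scene')
cv2.imwrite('pics/t6.png',cv2.resize(c['img'][130:290,190:450,::-1],None,fx=3,fy=3,interpolation=cv2.INTER_CUBIC))
P=cloud(c);L=led(P)
m=(L[...,0]>-60)&(L[...,0]<50)&(abs(L[...,1]+200)<90)&(P[...,2]>.035)&(P[...,2]<.06);q=L[m];print('raised ext y',q[:,1].min())
E
```

```text
time: 14.35
tcp_pos: [0.5014, 0.0946, 0.1599]
eef_rot: [-180.0, 0.0, -82.7]
wrist_force: [0.3, 0.6, 0.6]
grip_width: 0.02
grasp_force: 0.0
t 14.35 tcp ledge mm [ -1.4 153.3] z 159.9 rot [-1.7999e+02  1.0000e-02 -8.2700e+01] F [0.3 0.6 0.6] w 0.02
top panel 1145 c 0.5 -198.4 ext [ -60.2   60.5 -258.8 -137.9] rect ((0.8177415132522583, -198.28907775878906), (119.76444244384766, 120.71624755859375), 44.75417709350586)
scene panel 445 c 1.2 122.1 ext [-61.7  65.   74.  166.2] rect ((1.669219970703125, 120.28508758544922), (92.04879760742188, 126.71873474121094), 89.60340881347656)
scene panel 914 c 0.8 -197.9 ext [ -64.1   65.  -260.5 -133.8] rect ((0.9691896438598633, -198.5545196533203), (125.59335327148438, 125.8563232421875), 49.58254623413086)
raised ext y -259.4111431438548
```

View pics/t6.png

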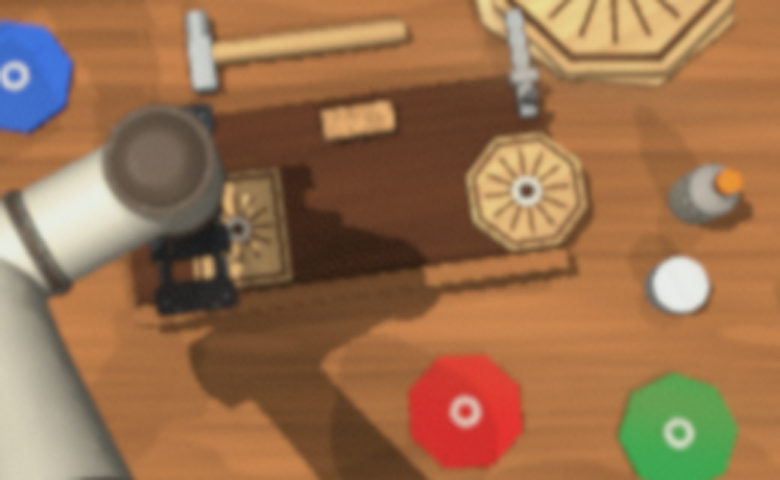

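```bash
python3 -m jog '[{"x":0.5,"y":0,"z":0,"wx":0,"wy":0,"wz":0,"hand":-0.54},{"x":0.5,"y":0,"z":0,"wx":0,"wy":0,"wz":0,"hand":-0.54},{"x":0.5,"y":0,"z":0,"wx":0,"wy":0,"wz":0,"hand":-0.54},{"x":0.5,"y":0,"z":0,"wx":0,"wy":0,"wz":0,"hand":-0.54},{"x":0.45,"y":0,"z":0,"wx":0,"wy":0,"wz":0,"hand":-0.54}]'
python3 -m jog '[{"x":0,"y":0,"z":0,"wx":0,"wy":0,"wz":0,"hand":-0.54},{"x":0,"y":0,"z":0.4,"wx":0,"wy":0,"wz":0,"hand":-0.54},{"x":0,"y":0,"z":0.4,"wx":0,"wy":0,"wz":0,"hand":-0.54},{"x":0,"y":0,"z":0.15,"wx":0,"wy":0,"wz":0,"hand":-0.54},{"x":0,"y":0,"z":0,"wx":0,"wy":0,"wz":0,"hand":-0.54}]'
python3 -c "from h import *;tcp()"
```

```text
time: 15.08
tcp_pos: [0.5323, -0.153, 0.1598]
eef_rot: [180.0, 0.0, -82.9]
wrist_force: [1.0, 0.1, 0.2]
grip_width: 0.0204
grasp_force: 0.0
time: 15.7
tcp_pos: [0.5324, -0.1506, 0.0645]
eef_rot: [179.9, -0.0, -82.8]
wrist_force: [0.1, 0.7, 0.2]
grip_width: 0.0205
grasp_force: 0.0
t 15.7 tcp ledge mm [ -0.9 -93.9] z 64.5 rot [179.89  -0.   -82.79] F [0.1 0.7 0.2] w 0.0205
```

```bash
python3 -m jog '[{"x":0,"y":0,"z":0.045,"wx":0,"wy":0,"wz":0,"hand":-0.54},{"x":0.12,"y":0,"z":0,"wx":0,"wy":0,"wz":0,"hand":-0.54},{"x":0.12,"y":0,"z":0,"wx":0,"wy":0,"wz":0,"hand":-0.54},{"x":0.05,"y":0,"z":0,"wx":0,"wy":0,"wz":0,"hand":-0.54},{"x":0.03,"y":0,"z":0,"wx":0,"wy":0,"wz":0,"hand":-0.54}]'
python3 -m jog '[{"x":0.03,"y":0,"z":0,"wx":0,"wy":0,"wz":0,"hand":-0.54},{"x":0.03,"y":0,"z":0,"wx":0,"wy":0,"wz":0,"hand":-0.54},{"x":0.02,"y":0,"z":0,"wx":0,"wy":0,"wz":0,"hand":-0.54},{"x":0,"y":0,"z":0,"wx":0,"wy":0,"wz":0,"hand":-0.54},{"x":0,"y":0,"z":0,"wx":0,"wy":0,"wz":0,"hand":-0.54}]'
python3 -c "from h import *;tcp()"
```

```text
time: 16.32
tcp_pos: [0.5368, -0.1833, 0.0607]
eef_rot: [-180.0, -0.0, -82.9]
wrist_force: [-0.7, -0.1, 0.5]
grip_width: 0.0204
grasp_force: 0.0
time: 16.95
tcp_pos: [0.5377, -0.1906, 0.0605]
eef_rot: [180.0, -0.0, -82.8]
wrist_force: [-0.2, 0.3, -0.2]
grip_width: 0.0199
grasp_force: 0.0
t 16.95 tcp ledge mm [  -0.6 -134.2] z 60.5 rot [180.    -0.   -82.83] F [-0.2  0.3 -0.2] w 0.0199
```

Two millimetres more, then retreat clear to the left as before and look.

```bash
python3 -m jog '[{"x":0.01,"y":0,"z":0,"wx":0,"wy":0,"wz":0,"hand":-0.54},{"x":0.01,"y":0,"z":0,"wx":0,"wy":0,"wz":0,"hand":-0.54},{"x":0,"y":0,"z":0,"wx":0,"wy":0,"wz":0,"hand":-0.54},{"x":0,"y":0,"z":0,"wx":0,"wy":0,"wz":0,"hand":-0.54},{"x":0,"y":0,"z":0,"wx":0,"wy":0,"wz":0,"hand":-0.54}]'
python3 -c "from h import *;tcp()"
python3 -m jog '[{"x":-0.1,"y":0,"z":0,"wx":0,"wy":0,"wz":0,"hand":-0.54},{"x":-0.4,"y":0,"z":0,"wx":0,"wy":0,"wz":0,"hand":-0.54},{"x":0,"y":0,"z":-0.5,"wx":0,"wy":0,"wz":0,"hand":-0.54},{"x":0,"y":0,"z":-0.5,"wx":0,"wy":0,"wz":0,"hand":-0.54},{"x":0,"y":0,"z":0,"wx":0,"wy":0,"wz":0,"hand":-0.54}]'
python3 -m jog '[{"x":-0.5,"y":0,"z":0,"wx":0,"wy":0,"wz":0,"hand":-0.54},{"x":-0.5,"y":0,"z":0,"wx":0,"wy":0,"wz":0,"hand":-0.54},{"x":-0.5,"y":0,"z":0,"wx":0,"wy":0,"wz":0,"hand":-0.54},{"x":-0.5,"y":0,"z":0,"wx":0,"wy":0,"wz":0,"hand":-0.54},{"x":-0.3,"y":0,"z":0,"wx":0,"wy":0,"wz":0,"hand":-0.54}]'
python3 - <<'E'
from h import *
tcp();c=panels();s=panels('scene')
a=cv2.resize(c['img'][160:230,320:420],None,fx=6,fy=6,interpolation=cv2.INTER_CUBIC)
cv2.imwrite('pics/t7.png',a[:,:,::-1])
E
```

```text
time: 17.58
tcp_pos: [0.538, -0.1926, 0.0605]
eef_rot: [180.0, -0.0, -82.8]
wrist_force: [0.1, -1.0, 0.6]
grip_width: 0.0203
grasp_force: 0.1
t 17.57 tcp ledge mm [  -0.6 -136.3] z 60.5 rot [180.    -0.   -82.84] F [ 0.1 -1.   0.6] w 0.0203
time: 18.2
tcp_pos: [0.5345, -0.1425, 0.1653]
eef_rot: [-179.4, -0.1, -82.8]
wrist_force: [0.9, -0.6, -0.7]
grip_width: 0.02
grasp_force: 0.0
time: 18.82
tcp_pos: [0.502, 0.0874, 0.1598]
eef_rot: [179.9, -0.0, -82.7]
wrist_force: [-0.1, -0.4, 0.2]
grip_width: 0.0202
grasp_force: 0.0
t 18.82 tcp ledge mm [ -1.7 146. ] z 159.8 rot [ 1.7994e+02 -1.0000e-02 -8.2730e+01] F [-0.1 -0.4  0.2] w 0.0202
top panel 1139 c 0.7 -205.0 ext [ -60.2   61.8 -265.1 -144.2] rect ((0.7691116333007812, -205.07254028320312), (119.27024841308594, 121.1848373413086), 45.18363571166992)
scene panel 472 c 2.0 121.8 ext [-61.7  65.3  74.  166.2] rect ((1.838714599609375, 120.11100769042969), (92.11062622070312, 126.99539184570312), 89.96492767333984)
scene panel 928 c 0.8 -204.8 ext [ -64.1   65.1 -267.1 -140.6] rect ((1.4749107360839844, -205.4295654296875), (125.6341323852539, 125.04740905761719), 49.587955474853516)
```

View pics/t7.png

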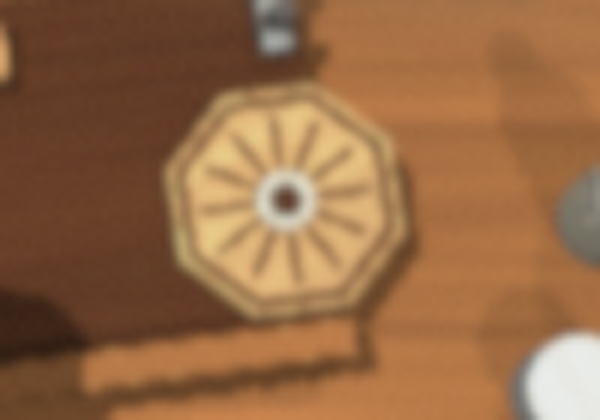

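The panel (centre at pixel 286,200) lies flat and square with about 35 mm over the end, and the bolt (275,45) is clear of it. The arm is away from everything, so I'm handing in.

```bash
python3 -c "from station import env;print(env.hand_in())"
```

```text
the job is handed in; nothing more can be done
None
```

Handed in at about 19 s: the right-hand stop bolt is pushed fully back, and the octagonal panel overhangs that end by about 35 mm as measured from the camera, flat and square, with nothing else touched.

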